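Gauge the blind bore of a cane-cutting bench and set its length stop

ROBOT

A 7-joint arm with a two-finger parallel gripper is mounted at the origin on a cart in front of the work surface, level with it; the furniture and walls round the work are solid. World frame = base frame: x ahead of the robot, y to its left, z up, the work surface at z = 0. Lengths are in mm, angles in rad, forces in N, time in s.
With the tool pointing down it reaches from about 425 to 875 mm from the base axis. Payload 4.7 kg.
Tool frame: the origin (TCP) lies between the finger pads; the fingertips stand 11 mm ahead of it and the grasp point (between the pads) lies 8 mm behind it (ctrl.nose_length is the distance from the TCP to the fingertips, in mm); z points along the fingers, y is the line along which they close (so a half turn about z gives the same grasp; the last joint's range is limited). The gripper opens to 85 mm and grips with 20 to 120 N. Pads are 22 mm wide; open, the fingers measure 114 mm over their backs; the gripper's body (76 mm by 85 mm) begins 54 mm behind the grasp point. The pads swing forward as they close: fully open they stand 13 mm farther back than shut.
Start: joints at [-1.216, 0.321, -0.07, 1.45, 0.023, 1.371, -0.057], TCP at [217.283, 612.627, 242.349] pointing down, gripper open.
Joint ranges: [-2.86, 2.86], [-0.3, 2.09], [-1.38, 1.24], [0.06, 2.45], [-1.56, 4.7], [0.09, 2.05], [-2.69, 2.69]. Speed limits (rad/s): [2.57, 2.57, 3.14, 3.14, 3.14, 3.14, 3.14].

INTERFACE

Orientations are given as a unit quaternion [x, y, z, w].
In Python, from station import ctrl gives the robot as it stands.
- The arm moves only by the shell command python3 -m pendant 'ROWS' [OPENING] [FORCE]. ROWS is JSON, a list of rows, each a list of 6 numbers: the shift along the tool's x, y, z in mm, then the turn, a rotation vector about the tool's x, y, z in rad. A call has 1 to 20 rows; each row shifts and turns the commanded pose from where the row before left it, along the tool's axes as they then stand; what a row does not reach is not made up. A row lasts 1/10 s, in which the tool goes at most 50 mm and 8.59 degrees, less where a joint would pass 70% of its speed; a pose out of reach is approached as far as the arm can. A call is refused whole if a number of a shift passes 50 or a number of a turn 0.15, either way. A call with a gripper value outside its range is refused whole. OPENING is the finger opening in mm, from 0 to 85.4, set as the call begins (- or left out, the last holds). The fingers move at their own pace and stop on an object; FORCE is the grip in N (left out, the last holds). Time passes only in rows, so rows that do not move let the fingers close. It gives the time, the measured TCP pose, the force, the opening and the grip force at its end, in the units of the state.
- ctrl.get_obs(): the state, without advancing time (a new reading comes with each control period).
- ctrl.get_image(name): name is "scene" or "top"; returns a dict with "img" (400x640x3 uint8, red, green, blue), "depth" (400x640 float32, mm along the optical axis (not along the pixel's ray), 0 where there is no reading), "fx", "fy", "cx", "cy" (pixels), "k1" (the pictures are not rectified: a ray, as slopes to the right and down, at radius r is drawn at 1 + k1 r^2 times it, then the intrinsics apply), "world_to_cam" (4x4, takes a point from world to camera coordinates). Camera axes: x right, y up, looking along -z (the intrinsics and any distortion apply to the point x, -y, -z); pixel columns grow to the right and rows downward; lengths in mm; the calibration is good to about 2 mm. A picture is of the moment at which its call begins.
- ctrl.finish_job(): hands the job in; it is judged then, once.
The state is a dict: "time": time; "joint_positions": joint angles; "qd": joint speeds; "tau": joint torques, N m; "ee_pos": TCP position; "ee_rot": TCP orientation; "contact_force": force on the tool from outside, world axes, zero at the start; "torque": the same for the moment, N m; "finger_gap": opening from 0.0 (shut) to 1.0 (fully open); "finger_force": force on a finger pad.
Only numpy, scipy, OpenCV 4.12 (cv2) and the standard library are available. Lean on these libraries where they do the work, as an engineer would, in place of code of your own. Each camera call takes 0.05 s, during which the arm holds its last target. There are 200 camera calls.

TASK

Take the steel depth rod from the wooden rod rest and slide it, tapered nose first, into the bore of the green headstock: go past the slight drag of the wiper inside until it bottoms, press it firmly on the back stop for a moment (about 10 N, never more than 16 N), and let go. Only then slide the red length stop along the bed up to the outer end of the rod until its sprung brass feeler is pushed in about half-way, so that the scale shows the exposed length with the rod still bottomed, and leave it there. Leave the glass cane, the amber tumbler and the ochre jar where they are.

Things in the scene. Friction and masses are not known exactly. Their poses are not given: they have to be found in the camera images.
- bench: cane-cutting bench, fixed to the table, 90 mm wide (x), 410 mm long (y); dark base, two round bed bars (tops 30 mm above the table), white scale with a tick every 5 mm along its -x side. Origin at table level under its middle. y runs along the bed: the green headstock (64 mm wide, 89 mm high) stands at the -y end, the length stop towards the +y end.
- bore_mouth (a point): centre of the mouth of the headstock's horizontal bore, 14 mm across, 62 mm above the table; axes as the bench: the bore runs from here to -y. The spindle nose round it is 34 mm across. An open V rest, 2 to 24 mm in front of the mouth (its flanks end at the height of the axis), carries the rod in line with the bore.
- bore_end: rear end of the headstock with a black knob, fixed; origin and axes as bench. It holds the rigid back stop that closes the bore 42 to 88 mm inside the mouth; its setting cannot be seen. A sprung rubber wiper 20 to 28 mm inside the mouth drags on the rod with 2 to 4 N (up to 6 N while the taper passes).
- depth_rod: steel depth rod, 170 mm long, 90 g, a dark ring at every 10 mm from the nose, lying level in the rod rest; origin on its axis half-way along, y axis from nose to outer end. The nose part is round, 12 mm across, tapering to 7 mm over the last 10 mm; the outer 60 mm is a square brass shank 12 x 12 mm.
- rod_grip (a point): centre of the brass shank of the depth rod, 55 mm from the rod's middle and 30 mm from its outer end; axes as the rod. The place to grip: the shank stands free of the rod rest.
- rod_nose (a point): centre of the tapered nose end of the depth rod, 85 mm from its middle
- rod_end (a point): centre of the flat outer end of the depth rod, 85 mm from its middle
- length_stop (a joint): travel of the length stop along the bed from its far (+y) end towards the headstock (m), 0 to 0.170; it slides with about 7 N of friction and stays where it is left
- stop_grip (a point): grip point of the length stop, 78 mm above the table on the centre line of its red upright post, 20 mm (x) by 30 mm (y), top 94 mm above the table; axes as the bench. The post stands on an aluminium saddle 66 x 44 mm, top 45 mm above the table, with a black thumb screw (top 59 mm, 18 mm across) 22 mm to +x.
- feeler_tip (a point): middle of the face of the brass feeler button (13 mm across) that looks to -y from the post at the height of the bore axis; 35 mm from the centre line of the post when it is out
- feeler (a joint): how far the sprung feeler is pushed into the post (m): 0 out, 0.007 fully in; it takes 3 N to start and 5 N fully in
- rod_rest: wooden rod rest, fixed, foot 128 mm (x) by 56 mm (y), two scalloped plates 56 mm apart over all carrying rods along its y axis, plates 48 mm high; origin under its middle. The depth rod lies in the valley at x = -36 mm, the glass cane at x = +36 mm.
- cane_pink: pink glass cane, 10 mm thick and 170 mm long, lying in the rod rest beside the depth rod; origin at the middle of its underside. Leave it.
- amber_tumbler: amber glass tumbler, 62 mm across, 82 mm high, behind the bench; origin under its middle. Leave it.
- ochre_jar: ochre pigment jar with black cap, 54 mm across, 88 mm high, behind the bench; origin under its middle. Leave it.

How it is judged (in metres and radians):
On the way:
1. the rod is pressed home on the back stop with 4 to 16 N, the feeler of the length stop still more than 10 mm from its outer end (contact force between depth_rod and bore_end between 4 and 16 N and distance between rod_end and feeler_tip above 0.01 m), for 0.1 s.
At the end, for the whole second after the job is handed in: The depth rod lies in the bore (nose at least 38 mm inside, in line within 0.06 rad), still bearing on the back stop; the length stop's feeler button rests on the rod's outer end and is pushed in by 1 to 6 mm of its 7 mm; all is let go and at rest (y of rod_nose in the frame of bore_mouth below -0.038 m and angle between the y axis of depth_rod and the y axis of bench, either way round below 0.06 rad and contact force between depth_rod and bore_end above 0.4 N and value of joint feeler between 0.001 and 0.006 m and distance between rod_end and feeler_tip below 0.006 m and linear speed of depth_rod below 0.01 m/s and velocity of joint length_stop below 0.005 m/s); the robot touches nothing.
It fails at once if the rod is rammed against the back stop with more than 16 N (contact force between depth_rod and bore_end above 16 N).
It fails at once if the glass cane is disturbed (moved more than 20 mm) (distance of cane_pink from where it was at the start of the episode above 0.02 m).
It fails at once if the amber tumbler is disturbed (moved more than 20 mm) (distance of amber_tumbler from where it was at the start of the episode above 0.02 m).
It fails at once if the ochre jar is disturbed (moved more than 20 mm) (distance of ochre_jar from where it was at the start of the episode above 0.02 m).
It also fails if it takes over 72 s, if anything falls off the work surface, if the arm or the gripper's body presses on something with over 40 N, if the wrist force passes 120 N, or if a joint passes its speed limit or range.

## Working session

There is one attempt and no reset: what is moved stays moved. The work goes in short steps, Python scripts to look and compute and a shell command to move; the robot and the scene stay as the last step left them, time stands still between calls to the robot, and variables do not carry over. Pictures are saved under pics/ and viewed, at most 13 in all, crops included, and the job is handed in when it is done.

```bash
mkdir -p pics; ls; python3 - <<'E'
from station import ctrl
import cv2,numpy as np
for n in("scene","top"):
    d=ctrl.get_image(n); cv2.imwrite(f"pics/{n}0.png",d["img"][:,:,::-1]); np.savez(f"{n}0.npz",**d)
    print(n,d["fx"],d["fy"],d["cx"],d["cy"],d["k1"],np.round(d["world_to_cam"],3).tolist())
o=ctrl.get_obs(); print(o["ee_pos"],o["ee_rot"],o["contact_force"],o["time"])
E
```

```text
pics
scene 372.2410177370206 372.2410177370206 319.1602647444943 205.115969942241 -0.035469997164700964 [[-0.534, -0.846, -0.014, 376.732], [0.446, -0.296, 0.845, -289.46], [-0.719, 0.444, 0.535, -542.216], [0.0, 0.0, 0.0, 1.0]]
top 432.88470395469295 432.88470395469295 314.55698265083925 196.80604211125038 -0.03685955477913289 [[0.018, -1.0, 0.008, 97.536], [0.995, 0.018, 0.097, -562.696], [-0.097, 0.006, 0.995, -1323.352], [0.0, 0.0, 0.0, 1.0]]
[217.12204316 612.15923099 241.31384882] [ 1.69548377e-01  9.85521467e-01 -8.79807657e-04 -1.06976108e-04] [0.61244223 0.51885633 0.46634141] 0.1
```

View pics/scene0.png

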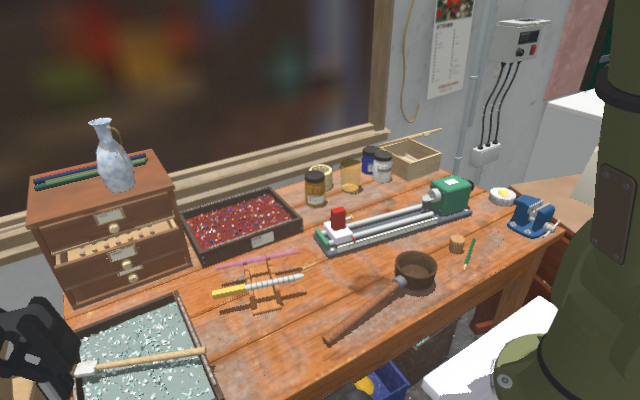

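View pics/top0.png

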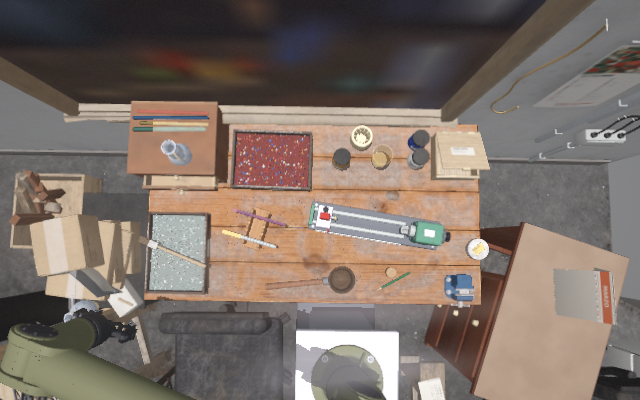

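The scene view shows the rod with its yellow shank at (228,292) and nose at (303,276), the red post at (338,217) and the headstock at (450,195). In the top view the shank is at (232,235), the nose at (277,246), the post at (325,215) and the headstock at (429,232). Bench and rod both point their outer ends towards +y.

```bash
cat > h.py <<'E'
import numpy as np,cv2
from station import ctrl
def load(n,f=None):
    return dict(np.load(f)) if f else ctrl.get_image(n)
def rays(d,uv):
    K=np.array([[d["fx"],0,d["cx"]],[0,d["fy"],d["cy"]],[0,0,1]],float)
    s=cv2.undistortPoints(np.asarray(uv,float).reshape(-1,1,2),K,np.array([float(d["k1"]),0,0,0]))[:,0]
    v=np.c_[s[:,0],-s[:,1],-np.ones(len(s))]
    T=d["world_to_cam"];R=T[:3,:3]
    return -R.T@T[:3,3], v@R
def plane(d,uv,z):
    c,v=rays(d,uv); return c+v*((z-c[2])/v[:,2])[:,None]
def cloud(d,mask):
    r,c=np.nonzero(mask&(d["depth"]>0)); o,v=rays(d,np.c_[c,r]); return o+v*d["depth"][r,c][:,None]
def hsv(d): return cv2.cvtColor(d["img"],cv2.COLOR_RGB2HSV).astype(int)
def biggest(m):
    n,l,s,_=cv2.connectedComponentsWithStats(m.astype(np.uint8)); return l==1+np.argmax(s[1:,4])
def box(m,x0,y0,x1,y1):
    k=np.zeros_like(m); k[y0:y1,x0:x1]=1; return m&k
E
python3 - <<'E'
from h import *
np.set_printoptions(precision=1,suppress=True)
S={"top":dict(y=(215,222,255,255),g=(405,215,455,250),r=(312,203,338,228)),"scene":dict(y=(205,280,250,302),g=(425,170,480,220),r=(325,200,350,232))}
for n in S:
    d=load(n,n+"0.npz");H=hsv(d)
    h,s,v=H[...,0],H[...,1],H[...,2]
    M=dict(y=(h>18)&(h<35)&(s>120)&(v>130),g=(h>60)&(h<95)&(s>90),r=((h<6)|(h>172))&(s>150)&(v>90))
    for k in M:
        m=biggest(box(M[k],*S[n][k]));P=cloud(d,m)
        r,c=np.nonzero(m)
        print(n,k,m.sum(),"px",c.min(),c.max(),r.min(),r.max(),"rect",cv2.minAreaRect(np.c_[c,r].astype(np.float32)),"\n  P pct",np.percentile(P,[2,50,98],axis=0).tolist())
        if k!="y":
            z={"g":89,"r":94}[k]; T=P[np.abs(P[:,2]-z)<4]; 
            if len(T)>5:print("  topface",len(T),T.mean(0),cv2.minAreaRect(T[:,:2].astype(np.float32)))
E
python3 - <<'E'
import cv2
a=cv2.imread("pics/top0.png")[185:265,205:475]; b=cv2.imread("pics/scene0.png")[160:310,200:480]
a=cv2.resize(a,(800,237),interpolation=2);b=cv2.resize(b,(670,359),interpolation=2)
import numpy as np
o=np.zeros((600,800,3),np.uint8);o[:237]=a;o[240:599,:670]=b;cv2.imwrite("pics/crop0.png",o)
E
```

```text
Traceback (most recent call last):
  File "h.py", line 17, in biggest
    n,l,s,_=cv2.connectedComponentsWithStats(m.astype(np.uint8)); return l==1+np.argmax(s[1:,4])
                                                                              ~~~~~~~~~^^^^^^^^^
ValueError: attempt to get argmax of an empty sequence
```

View pics/crop0.png

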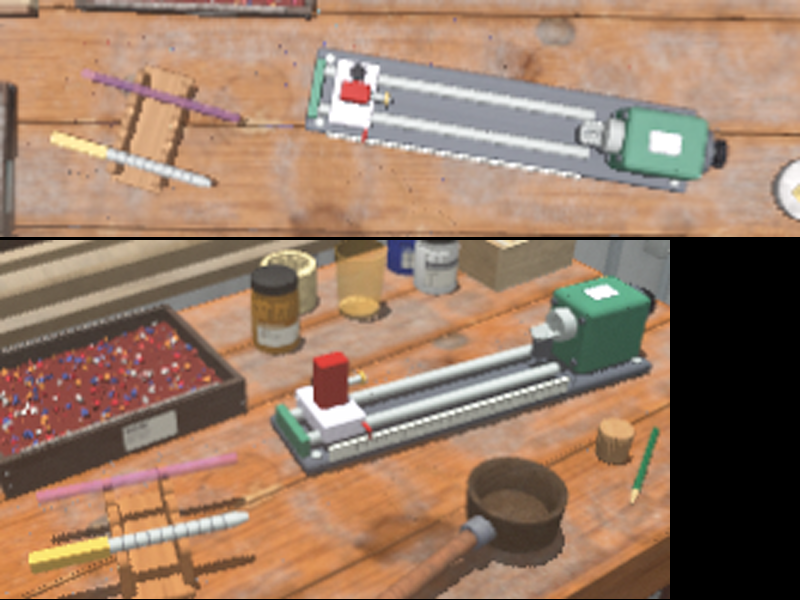

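The crop shows the pale-yellow shank at top-left and the ringed nose part pointing right. The wood and yellow need looser mask limits.

```bash
python3 - <<'E'
from h import *
np.set_printoptions(precision=1,suppress=True)
S={"top":dict(y=(215,222,245,248),n=(236,228,285,254),g=(405,215,455,250),r=(316,203,338,224)),"scene":dict(y=(205,280,250,302),n=(244,266,310,296),g=(425,170,480,220),r=(325,200,350,232))}
for n in S:
    d=load(n,n+"0.npz");H=hsv(d)
    h,s,v=H[...,0],H[...,1],H[...,2]
    M=dict(y=(h>19)&(h<36)&(s>80)&(v>160),n=(s<60)&(v>100),g=(h>60)&(h<95)&(s>90),r=((h<6)|(h>172))&(s>150)&(v>90))
    for k in M:
        m=box(M[k],*S[n][k])
        if m.sum()==0: print(n,k,"none");continue
        if k!="n":m=biggest(m)
        P=cloud(d,m); r,c=np.nonzero(m)
        print(n,k,m.sum(),"px",c.min(),c.max(),r.min(),r.max(),"rect",cv2.minAreaRect(np.c_[c,r].astype(np.float32)),"\n  P pct",np.percentile(P,[2,50,98],axis=0).round(1).tolist())
        if k in "gr":
            z={"g":89,"r":94}[k]; T=P[np.abs(P[:,2]-z)<4]
            if len(T)>5:print("  topface",len(T),T.mean(0),cv2.minAreaRect(T[:,:2].astype(np.float32)))
        else:
            vx,vy,x0,y0=cv2.fitLine(P[:,:2].astype(np.float32),cv2.DIST_HUBER,0,.01,.01)[:,0]
            t=P[:,:2]@[vx,vy]; print("  line dir",vx,vy,"pt",x0,y0,"ends",[(np.array([x0,y0])+(q-np.dot([x0,y0],[vx,vy]))*np.array([vx,vy])).round(1) for q in (t.min(),t.max())])
E
```

```text
top y 67 px 222 240 230 237 rect ((231.35678100585938, 233.3405303955078), (18.674453735351562, 3.8231165409088135), 17.10272979736328) 
  P pct [[431.6, 332.0, 48.2], [443.1, 359.8, 52.3], [452.1, 383.6, 58.3]]
  line dir 0.29714277 0.95483303 pt 442.1533 358.99426 ends [array([433.5, 331.2]), array([450.3, 385. ])]
top n 188 px 237 276 235 253 rect ((256.1241760253906, 246.97769165039062), (37.58455276489258, 16.13991355895996), 16.389541625976562) 
  P pct [[384.4, 227.4, -4.9], [416.0, 289.2, 49.4], [436.0, 346.4, 57.8]]
  line dir 0.21158694 0.9773592 pt 417.8659 276.03668 ends [array([406.7, 224.4]), array([432.5, 343.6])]
top g none
top r 52 px 320 329 212 219 rect ((324.7308044433594, 215.3461456298828), (8.629109382629395, 6.667948246002197), 11.309932708740234) 
  P pct [[490.5, 64.5, 78.0], [498.1, 76.4, 93.1], [507.0, 88.2, 97.8]]
  topface 43 [499.3  76.9  93.4] ((500.62738037109375, 76.70425415039062), (25.04724884033203, 18.01404571533203), 76.88336181640625)
scene y 180 px 212 245 284 295 rect ((228.27886962890625, 289.4828796386719), (5.310741424560547, 33.7338256835
[... 446 characters left out ...]
8837 pt 420.015 280.90955 ends [array([404. , 221.3]), array([433.5, 331. ])]
scene g 604 px 432 471 175 210 rect ((454.25006103515625, 187.75001525878906), (39.59797668457031, 27.577163696289062), 45.0) 
  P pct [[419.5, -267.8, 32.3], [430.2, -231.3, 85.8], [481.9, -192.0, 90.0]]
  topface 320 [ 450.4 -228.4   88.3] ((453.2641296386719, -232.54119873046875), (79.12039947509766, 59.192745208740234), 81.95466613769531)
scene r 222 px 331 345 207 229 rect ((338.0, 218.0), (14.0, 22.0), 0.0) 
  P pct [[490.7, 66.2, 49.8], [495.1, 84.3, 80.4], [510.8, 93.4, 94.6]]
  topface 75 [500.3  79.4  93. ] ((500.5412292480469, 79.13951873779297), (28.05608558654785, 19.61247444152832), 80.57008361816406)
```

```bash
python3 -m pendant '[[0,0,0,0,0,0.15],[0,0,0,0,0,0.15],[0,0,0,0,0,0.15],[0,0,0,0,0,0.15],[0,0,0,0,0,0.15],[0,0,0,0,0,0.15],[0,0,0,0,0,0.15],[0,0,0,0,0,0.15],[0,0,0,0,0,0.15],[0,0,0,0,0,0.14],[-20,28,0,0,0,0],[-27,42,0,0,0,0],[-27,42,0,0,0,0],[-27,42,0,0,0,0],[-27,42,0,0,0,0],[-27,42,0,0,0,0],[-20,28,0,0,0,0],[0,0,0,0,0,0]]' 45 40
python3 - <<'E'
from h import *
np.set_printoptions(precision=3,suppress=True)
from scipy.spatial.transform import Rotation as R
o=ctrl.get_obs();m=R.from_quat(o["ee_rot"]).as_matrix();print(o["time"],o["ee_pos"],m,o["joint_positions"])
e=o["ee_pos"];print("rel to grip in tool:",m.T@(np.array([443,359.5,40])-e))
# bench
C=[]
for n in("top","scene"):
    d=load(n,n+"0.npz");h,s,v=np.moveaxis(hsv(d),2,0)
    b=(405,215,455,250) if n=="top" else (425,170,480,220)
    if n=="top": print("hs px",hsv(d)[232,415:450:5].tolist())
    mk=box((h>50)&(h<100)&(s>60),*b); P=cloud(d,mk);T=P[abs(P[:,2]-88.5)<4];print(n,len(T),T.mean(0) if len(T) else 0, cv2.minAreaRect(T[:,:2].astype(np.float32)) if len(T) else 0)
    # bed bars: points 24..34 high between
    reg=np.zeros(h.shape,bool)
    if n=="top": reg[195:250,330:405]=1
    else: reg[180:245,340:445]=1
    P=cloud(d,reg&(s<50)&(v>110)); u=np.array([.15,.989]);w=np.array([.989,-.15])
    q=P[(P[:,2]>22)&(P[:,2]<36)]; x=q[:,:2]@w; t=q[:,:2]@u; print("bars hist",np.histogram(x,bins=np.arange(440,520,4)))
E
```

```text
time: 1.9
ee_pos: [434.1, 368.8, 242.3]
ee_rot: [0.796, 0.605, 0.0, 0.002]
contact_force: [-0.1, 0.3, -0.3]
finger_gap: 0.523
finger_force: 0.0
1.9 [434.052 368.835 242.344] [[ 0.267  0.964  0.002]
 [ 0.964 -0.267 -0.002]
 [-0.002  0.003 -1.   ]] [-1.034  0.149  0.314  1.668 -0.044  1.332 -0.984]
rel to grip in tool: [ -6.227  10.609 202.383]
hs px [[78, 44, 127], [78, 78, 183], [0, 0, 255], [0, 0, 255], [78, 70, 186], [78, 78, 182], [165, 12, 129]]
top 389 [ 453.765 -234.076   88.549] ((453.45538330078125, -233.46485900878906), (81.77860260009766, 61.75075149536133), 80.56282043457031)
bars hist (array([ 4,  0,  0,  1, 39, 97, 90, 48,  0,  1,  0,  0,  1,  0, 39, 97, 93,
       41,  0]), array([440, 444, 448, 452, 456, 460, 464, 468, 472, 476, 480, 484, 488,
       492, 496, 500, 504, 508, 512, 516]))
scene 349 [ 450.53  -228.277   88.123] ((455.2266845703125, -232.2637176513672), (83.6647720336914, 62.97458267211914), 81.53917694091797)
bars hist (array([ 70,   0,   8,  38,  51, 191,  95,  19,   0,   0,   0,   0,   1,
         1,  71, 154,  82,  13,   0]), array([440, 444, 448, 452, 456, 460, 464, 468, 472, 476, 480, 484, 488,
       492, 496, 500, 504, 508, 512, 516]))
```

```bash
python3 -m pendant '[[-2,4,20,0,0,0],[-2,4,40,0,0,0],[-2,2.5,40,0,0,0],[0,0,40,0,0,0],[0,0,25,0,0,0],[0,0,20,0,0,0],[0,0,10,0,0,0],[0,0,7,0,0,0],[0,0,0,0,0,0]]' 45 40
python3 - <<'E'
from h import *
o=[]
for n,b in(("top",(190,215,300,260)),("scene",(190,250,320,310))):
    d=load(n);im=d["img"][b[1]:b[3],b[0]:b[2],::-1];o.append(cv2.resize(im,(600,int(600*im.shape[0]/im.shape[1])),interpolation=2))
cv2.imwrite("pics/g1.png",np.vstack(o))
E
```

```text
time: 2.8
ee_pos: [437.6, 366.8, 39.9]
ee_rot: [0.793, 0.61, -0.0, 0.0]
contact_force: [0.5, 0.1, 0.6]
finger_gap: 0.523
finger_force: 0.0
```

View pics/g1.png

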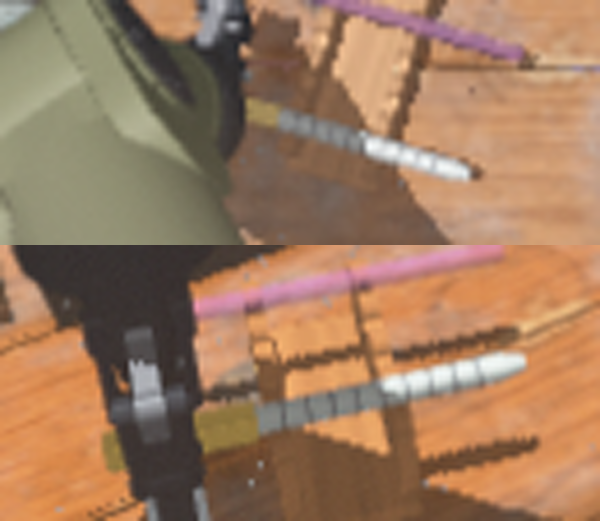

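The view shows the fingers straddling the shank, still a few mm too far outward and to −x. I'll correct that and close.

```bash
python3 -m pendant '[[-3,3.5,0,0,0,0],[-2.5,3.5,0,0,0,0],[0,0,0,0,0,0],[0,0,0,0,0,0]]'; python3 -m pendant '[[0,0,0,0,0,0],[0,0,0,0,0,0],[0,0,0,0,0,0],[0,0,0,0,0,0],[0,0,0,0,0,0],[0,0,0,0,0,0]]' 0 60
```

```text
time: 3.3
ee_pos: [443.7, 359.3, 40.7]
ee_rot: [0.793, 0.609, 0.0, -0.0]
contact_force: [0.1, 0.1, -0.5]
finger_gap: 0.528
finger_force: 0.0
time: 3.9
ee_pos: [444.0, 359.7, 40.6]
ee_rot: [0.793, 0.609, 0.001, 0.0]
contact_force: [3.0, -0.2, 0.5]
finger_gap: 0.125
finger_force: 58.7
```

```bash
python3 -m pendant '[[0,0,-10,0,0,0],[0,0,-25,0,0,0],[0,0,-30,0,0,0],[0,0,-15,0,0,0],[0,0,0,0,0,-0.06],[0,0,0,0,0,-0.058],[0,0,0,0,0,0],[0,0,0,0,0,0]]'
python3 - <<'E'
from h import *
np.set_printoptions(precision=3,suppress=True)
u=np.array([.147,.989]);w=np.array([.989,-.147])
for n,b in(("top",(385,205,450,255)),("scene",(415,165,480,225))):
    d=load(n,n+"0.npz");m=np.zeros((400,640),bool);m[b[1]:b[3],b[0]:b[2]]=1
    P=cloud(d,m);t=P[:,:2]@u;x=P[:,:2]@w
    for lo in range(-200,-130,4):
        k=(t>=lo)&(t<lo+4)&(abs(x-484)<40)&(P[:,2]>38)
        if k.sum():print(n,lo,k.sum(),"z",np.percentile(P[k,2],[50,95]),"x",x[k].min(),x[k].max())
from scipy.spatial.transform import Rotation as R
o=ctrl.get_obs();e=o["ee_pos"];M=R.from_quat(o["ee_rot"]).as_matrix();print(e,M[:,0],"t,x",e[:2]@u,e[:2]@w)
E
```

```text
time: 4.7
ee_pos: [442.7, 359.4, 120.0]
ee_rot: [0.756, 0.655, -0.001, -0.0]
contact_force: [0.4, 0.3, -0.4]
finger_gap: 0.126
finger_force: 58.6
top -200 32 z [87.614 92.299] x 451.5194386515757 515.2803197119828
top -196 29 z [88.342 92.194] x 451.54558675286836 514.642110987179
top -192 24 z [88.414 91.579] x 453.8442751256505 513.9015004383042
top -188 32 z [88.862 92.593] x 453.0029557135264 513.276827070222
top -184 26 z [88.836 94.115] x 452.4474043058787 515.5616588694069
top -180 31 z [88.219 92.875] x 451.5331200751718 511.96016643694617
top -176 30 z [88.916 94.259] x 454.4421693574218 514.3206908714071
top -172 27 z [89.373 92.544] x 453.36731243386936 513.8475215251432
top -168 31 z [89.715 93.649] x 453.0910911402556 515.8442577999316
top -164 31 z [89.08  93.016] x 451.97654699551725 515.5171803548801
top -160 32 z [87.743 91.892] x 451.6026791111782 514.6766416793394
top -156 30 z [88.763 92.537] x 454.0332066543908 513.9386116503056
top -152 30 z [87.708 91.375] x 453.2063185118371 513.1108731400848
top -148 26 z [88.964 91.424] x 455.43316459971976 515.8600112737993
[... 925 characters left out ...]
187 90.083] x 451.32186638351556 511.0169223773168
scene -160 43 z [79.654 90.073] x 451.9987982785628 515.4340056866191
scene -156 38 z [85.013 90.73 ] x 450.27274724905004 507.82098168602755
scene -152 43 z [87.236 90.574] x 452.0597997267002 508.3730826892609
scene -148 41 z [86.05 89.65] x 452.0381144386878 515.040273514337
scene -144 45 z [84.623 89.749] x 451.0623901150896 507.64660859754713
scene -140 36 z [82.755 89.133] x 452.2624639625867 507.708346987356
scene -136 35 z [84.945 89.685] x 451.5849622976688 516.8024925132156
scene -132 60 z [85.06  89.914] x 451.04733988887546 509.8275863085181
[442.731 359.365 119.99 ] [ 0.143  0.99  -0.001] t,x 420.4938846070767 385.03449632090735
```

```bash
python3 -m pendant '[[-20,6,0,0,0,0],[-38,11,0,0,0,0],[-38,11,0,0,0,0],[-38,11,0,0,0,0],[-38,11,0,0,0,0],[-38,11,0,0,0,0],[-38,11,0,0,0,0],[-38,11,0,0,0,0],[-38,11,0,0,0,0],[-21,4.5,0,0,0,0],[0,0,0,0,0,0],[0,0,0,0,0,0],[0,0,0,0,0,0]]'
python3 - <<'E'
from h import *
np.set_printoptions(precision=3,suppress=True)
u=np.array([.147,.989]);w=np.array([.989,-.147])
for n,b in(("top",(385,205,450,255)),("scene",(405,165,480,230))):
    d=load(n,n+"0.npz");m=np.zeros((400,640),bool);m[b[1]:b[3],b[0]:b[2]]=1
    P=cloud(d,m);t=P[:,:2]@u;x=P[:,:2]@w
    for lo in range(-132,-60,4):
        k=(t>=lo)&(t<lo+4)&(abs(x-484)<40)&(P[:,2]>38)
        if k.sum():print(n,lo,k.sum(),"z",np.percentile(P[k,2],[50,95]),"x",x[k].min(),x[k].max())
from scipy.spatial.transform import Rotation as R
o=ctrl.get_obs();e=o["ee_pos"];M=R.from_quat(o["ee_rot"]).as_matrix();print(e,M,"t,x",e[:2]@u,e[:2]@w)
o=[]
for n,b in(("top",(310,195,460,255)),("scene",(310,140,490,260))):
    d=load(n);np.savez(n+"1.npz",**d);im=d["img"][b[1]:b[3],b[0]:b[2],::-1];o.append(cv2.resize(im,(500,int(500*im.shape[0]/im.shape[1])),interpolation=2))
cv2.imwrite("pics/b1.png",np.vstack(o))
E
```

```text
time: 6.0
ee_pos: [491.6, 4.9, 120.1]
ee_rot: [0.755, 0.656, -0.0, -0.0]
contact_force: [0.3, 1.0, -0.7]
finger_gap: 0.128
finger_force: 58.6
top -132 33 z [87.099 92.088] x 452.71221880688233 514.6077968938671
top -128 56 z [80.682 90.711] x 455.31645019964583 513.5058671184249
top -124 31 z [74.782 85.305] x 457.6738843707727 509.04077215479697
top -120 12 z [76.033 80.426] x 468.8149837589292 496.51892775791686
top -116 14 z [73.854 78.963] x 468.179309927846 498.9067012947161
top -112 30 z [68.269 80.172] x 468.1014588942084 498.22267905144605
top -108 8 z [57.076 62.154] x 473.4092204702328 494.9232087426066
top -104 9 z [58.4   65.819] x 472.89203745120045 494.36624527650264
top -100 11 z [57.336 62.614] x 472.2908149268018 493.5019738494845
top -96 11 z [59.218 64.54 ] x 473.9977146585912 492.9959168966014
top -92 8 z [56.372 59.739] x 473.92188620700927 495.5105227867488
top -88 10 z [59.366 63.693] x 473.0474800048723 494.58022939563784
scene -132 60 z [85.06  89.914] x 451.04733988887546 509.8275863085181
scene -128 90 z [79.472 88.187] x 453.4340782156715 516.4931110652352
[... 214 characters left out ...]
1
scene -112 53 z [63.976 77.155] x 468.39978067383703 499.5147274507016
scene -108 30 z [66.533 76.34 ] x 469.8989783130617 500.16062859785603
scene -104 14 z [56.601 60.604] x 475.8599100771248 494.31350897764474
scene -100 16 z [55.608 60.741] x 474.7559063366825 496.0479651191138
scene -96 14 z [51.444 59.731] x 474.62325822296975 492.1534151828711
scene -92 17 z [54.019 61.469] x 474.48987192987636 494.7577361379753
scene -88 29 z [49.974 60.636] x 474.0291238036913 495.17265525978974
scene -84 8 z [55.1   59.857] x 481.7546740959681 494.71860922599853
[491.558   4.949 120.14 ] [[ 0.141  0.99  -0.001]
 [ 0.99  -0.141  0.001]
 [ 0.001 -0.001 -1.   ]] t,x 77.15363034610182 485.42287182807
```

View pics/b1.png

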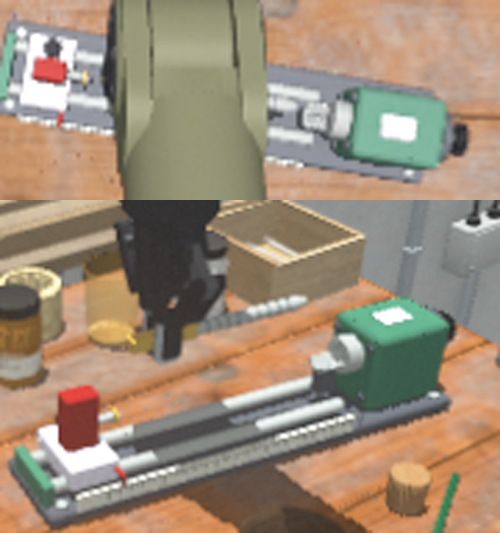

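The scene shows the rod held level above the bed with its nose at crop (305,300), facing the spindle and V rest at crop (335,370). Next I measure the rod's line and height.

```bash
python3 - <<'E'
from h import *
np.set_printoptions(precision=2,suppress=True)
u=np.array([.147,.989]);w=np.array([.989,-.147])
d=load("scene","scene1.npz")
m=np.zeros((400,640),bool);m[235-0:270,380:425]=1
m=np.zeros((400,640),bool);m[140:270,355:430]=1
P=cloud(d,m);t=P[:,:2]@u;x=P[:,:2]@w
k=(P[:,2]>105)&(P[:,2]<150)&(abs(x-484)<15)&(t<45)
P,t,x=P[k],t[k],x[k];print(k.sum(),"t min",np.percentile(t,[0,2,5]))
for lo in range(-70,45,10):
    q=(t>=lo)&(t<lo+10)
    if q.sum():print(lo,q.sum(),"z",P[q,2].min(),np.median(P[q,2]),P[q,2].max(),"x",x[q].min(),np.median(x[q]),x[q].max())
# bars slope for phi
d=load("scene","scene0.npz")
for n in("scene","top"):
    d=load(n,n+"0.npz");h,s,v=np.moveaxis(hsv(d),2,0);m=np.zeros((400,640),bool)
    if n=="top": m[195:250,330:405]=1
    else: m[180:245,340:445]=1
    P=cloud(d,m&(s<50)&(v>110));X=P[:,:2]@w;t=P[:,:2]@u
    for c in(464,504):
        q=(abs(X-c)<9)&(P[:,2]>22)&(P[:,2]<36);print(n,c,np.polyfit(t[q],X[q],1),X[q].mean())
E
```

```text
196 t min [-60.09 -56.57 -51.59]
-70 1 z 131.17608258763954 131.17608258763954 131.17608258763954 x 485.8492565835779 485.8492565835779 485.8492565835779
-60 12 z 125.05251095008725 130.69560884135953 132.9925232812693 x 480.3345141860331 484.14193400149975 488.21836114697237
-50 20 z 121.77655006905229 129.68403337793464 132.6464533848324 x 480.6681740201076 482.51221376123885 488.5943067770779
-40 19 z 122.48774255287202 130.40537872039937 133.05902395418508 x 479.5633643178018 483.0040293820254 488.89478662703937
-30 16 z 121.75912175523877 129.9756131389291 132.81135031110102 x 480.780132924784 482.8614503490032 489.239046158644
-20 20 z 124.29849663923278 129.92452257181802 133.53106354499585 x 480.12911638891114 482.5963649687153 487.1063470185077
-10 17 z 122.24883587552074 129.74401084544166 132.4931010973604 x 479.14679051590747 481.82060103157323 488.40018578291773
0 21 z 122.714732983315 130.2510400505434 132.92845967350115 x 477.7602651805494 481.7245468279764 486.8602842718626
10 18 z 121.11258831620648 129.031618454451 133.02835252662595 x 479.1634827352248 480.9556789224818 486.1679525173516
20 21 z 121.1234497919204 129.1459364410917 132.66050716570118 x 479.32643126946203 481.75731098520725 489.2831813196063
30 21 z 121.55490624615226 129.45798947955166 132.7262665256285 x 478.7394448246375 480.7219562473129 487.9937623169945
40 10 z 123.189068139178 128.83553683675416 131.29719666534874 x 478.90947469430625 481.291129973612 486.020184849
scene 464 [ -0.   462.73] 462.69318636615475
scene 504 [ -0.   502.43] 502.38036413134375
top 464 [  0.   463.94] 463.98680968555317
top 504 [  0.   503.84] 503.8415410860028
```

```bash
python3 -m pendant '[[0,0.5,0,0,0,0.008],[-15,0,0,0,0,0],[-15,0,5,0,0,0],[-10,0,15,0,0,0],[0,0,15,0,0,0],[0,0,12,0,0,0],[0,0,8,0,0,0],[0,0,5,0,0,0],[0,0,0,0,0,0],[0,0,0,0,0,0]]' - 60; python3 -m pendant '[[0,0,1,0,0,0],[0,0,1,0,0,0],[0,0,0,0,0,0]]';
python3 - <<'E'
from h import *
np.set_printoptions(precision=2,suppress=True)
u=np.array([.147,.989]);w=np.array([.989,-.147]);e=ctrl.get_obs()["ee_pos"];print(e,e[:2]@u,e[:2]@w)
d=load("scene");np.savez("scene2.npz",**d);im=d["img"][150:230,380:480,::-1]
cv2.imwrite("pics/c1.png",cv2.resize(im,(700,560),interpolation=2))
m=np.zeros((400,640),bool);m[140:270,355:480]=1
P=cloud(d,m);t=P[:,:2]@u;x=P[:,:2]@w
k=(P[:,2]>50)&(P[:,2]<76)&(abs(x-484)<9)&(t<5)&(t>-84)
P,t,x=P[k],t[k],x[k]
for lo in range(-90,5,10):
    q=(t>=lo)&(t<lo+10)
    if q.sum():print(lo,q.sum(),"z",P[q,2].min(),P[q,2].max(),"x",x[q].min(),x[q].max())
E
```

```text
time: 7.1
ee_pos: [486.9, -35.5, 60.6]
ee_rot: [0.758, 0.652, 0.0, 0.0]
contact_force: [0.2, 0.4, -1.3]
finger_gap: 0.127
finger_force: 58.6
time: 7.4
ee_pos: [486.6, -35.5, 58.5]
ee_rot: [0.758, 0.652, 0.0, 0.0]
contact_force: [0.9, 0.2, -0.9]
finger_gap: 0.126
finger_force: 58.6
[486.64 -35.49  58.46] 36.43778939196783 486.50019622410986
-90 9 z 51.96475820390879 71.05732784432502 x 477.37159285991225 488.51088252195154
-80 17 z 60.0283583819658 71.73101537344343 x 481.20804082481595 488.6562776061632
-70 16 z 63.45908506904402 71.85697128810864 x 479.4097244986147 491.66997230320595
-60 18 z 61.421190297371595 71.45069942102822 x 479.7244115628818 491.37036475944797
-50 18 z 62.56082903980882 70.77037573660505 x 480.81299022683197 490.18937855228495
-40 17 z 61.442904088113096 70.639086767143 x 480.7341267406533 490.98817753575844
-30 17 z 59.42714964024259 71.22681319443473 x 479.8411519306965 488.7279054252448
-20 18 z 60.751069984690446 71.87536347630748 x 479.4274869651085 488.2044433528226
-10 14 z 61.6699422727292 71.73131343384387 x 479.0548254806721 486.69552870124113
0 6 z 62.413868621173435 67.92626972256471 x 478.528533770108 481.6123237276583
```

View pics/c1.png

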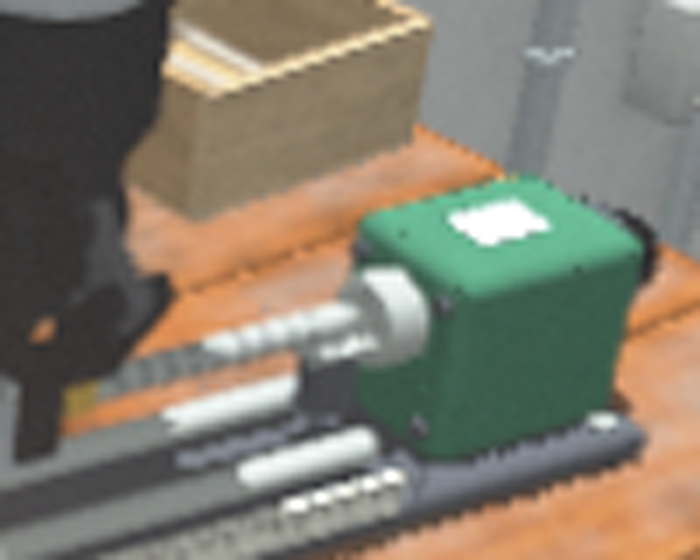

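The nose lies over the V rest just before the mouth and a few mm high (crop 350,315). I'll lower it until it seats.

```bash
for i in 1 ; do python3 -m pendant '[[0,0,1,0,0,0],[0,0,1,0,0,0],[0,0,0,0,0,0],[0,0,0,0,0,0]]'; python3 -m pendant '[[0,0,0.7,0,0,0],[0,0,0,0,0,0],[0,0,0,0,0,0]]';python3 -m pendant '[[0,0,0.7,0,0,0],[0,0,0,0,0,0],[0,0,0,0,0,0]]'; done; python3 -c "
from station import ctrl
for i in range(1): o=ctrl.get_obs();print(o['contact_force'],o['torque'],o['ee_pos'])"
```

```text
time: 7.85
ee_pos: [486.5, -35.6, 56.3]
ee_rot: [0.758, 0.652, -0.0, -0.0]
contact_force: [0.5, 0.4, -0.3]
finger_gap: 0.127
finger_force: 58.6
time: 8.15
ee_pos: [486.5, -35.5, 55.6]
ee_rot: [0.758, 0.652, 0.0, -0.0]
contact_force: [0.6, -1.0, -0.2]
finger_gap: 0.128
finger_force: 58.6
time: 8.45
ee_pos: [486.5, -35.6, 55.0]
ee_rot: [0.758, 0.652, 0.0, -0.0]
contact_force: [0.5, 0.9, 0.6]
finger_gap: 0.127
finger_force: 58.7
[0.45573283 0.87438044 0.59932565] [-0.04716284  0.07312839 -0.10086153] [486.53332611 -35.56500694  54.97386727]
```

```bash
python3 -m pendant '[[0,0,0.7,0,0,0],[0,0,0,0,0,0],[0,0,0,0,0,0]]'|grep -E "pos|cont";python3 -m pendant '[[0,0,0.7,0,0,0],[0,0,0,0,0,0],[0,0,0,0,0,0]]'|grep -E "pos|cont"; python3 -c "
from station import ctrl
o=ctrl.get_obs();print(o['torque'])"
```

```text
ee_pos: [486.5, -35.6, 54.3]
contact_force: [-0.2, 0.2, 0.7]
ee_pos: [486.5, -35.6, 53.5]
contact_force: [-0.6, 1.4, 0.9]
[-0.19953551  0.21095233 -0.06430609]
```

```bash
python3 -m pendant '[[0,0,-1,0,0,0],[-1,0,0,0,0,0],[-2,0,0,0,0,0],[-2,0,0,0,0,0],[-2,0,0,0,0,0],[0,0,0,0,0,0]]'|grep -E "pos|cont";python3 -m pendant '[[-2,0,0,0,0,0],[-2,0,0,0,0,0],[-2,0,0,0,0,0],[0,0,0,0,0,0]]'|grep -E "pos|cont"; python3 -c "
from station import ctrl
o=ctrl.get_obs();print(o['torque'])"
```

```text
ee_pos: [485.3, -43.0, 54.5]
contact_force: [-1.5, 0.1, 0.4]
ee_pos: [484.5, -48.9, 54.5]
contact_force: [-2.7, 1.0, 0.7]
[-0.05629789  0.26454429 -0.14100503]
```

```bash
python3 -m pendant '[[0,-0.7,0,0,0,0],[0,0,0,0,0,0],[0,0,0,0,0,0]]'|grep -E "pos|cont";python3 -m pendant '[[-2,0,0,0,0,0],[-2,0,0,0,0,0],[-2,0,0,0,0,0],[0,0,0,0,0,0]]'|grep -E "pos|cont"; python3 -c "
from station import ctrl
o=ctrl.get_obs();print(o['torque'],o['ee_rot'])"
```

```text
ee_pos: [484.0, -48.4, 54.5]
contact_force: [0.1, -0.1, -0.8]
ee_pos: [482.9, -54.7, 54.5]
contact_force: [-0.9, 0.4, -0.6]
[-0.05351103  0.07912345 -0.06834977] [ 7.58254646e-01  6.51958498e-01 -1.02496212e-05  8.95022748e-05]
```

```bash
for i in 1 ; do python3 -m pendant '[[-2,0,0,0,0,0],[-2,0,0,0,0,0],[-2,0,0,0,0,0],[0,0,0,0,0,0]]'|grep -E "pos|cont";python3 -m pendant '[[-2,0,0,0,0,0],[-2,0,0,0,0,0],[-2,0,0,0,0,0],[0,0,0,0,0,0]]'|grep -E "pos|cont"; python3 -m pendant '[[-2,0,0,0,0,0],[-2,0,0,0,0,0],[-2,0,0,0,0,0],[0,0,0,0,0,0]]'|grep -E "pos|cont|gap";  done; python3 -c "
from station import ctrl
o=ctrl.get_obs();print(o['torque'],o['ee_rot'])"
```

```text
ee_pos: [482.0, -60.6, 54.5]
contact_force: [-0.5, -0.6, -1.0]
ee_pos: [481.2, -66.6, 54.5]
contact_force: [-1.5, -0.4, -1.1]
ee_pos: [480.2, -72.5, 54.5]
contact_force: [-0.8, 0.4, -0.7]
finger_gap: 0.127
[ 0.01722403  0.16360117 -0.06436855] [ 7.58199925e-01  6.52022124e-01 -8.84914643e-05  1.27413070e-04]
```

```bash
python3 - <<'E'
from h import *
d=load("scene");np.savez("scene3.npz",**d);im=d["img"][140:230,370:490,::-1]
cv2.imwrite("pics/c2.png",cv2.resize(im,(800,600),interpolation=2))
E
```

```text
(no output)
```

View pics/c2.png

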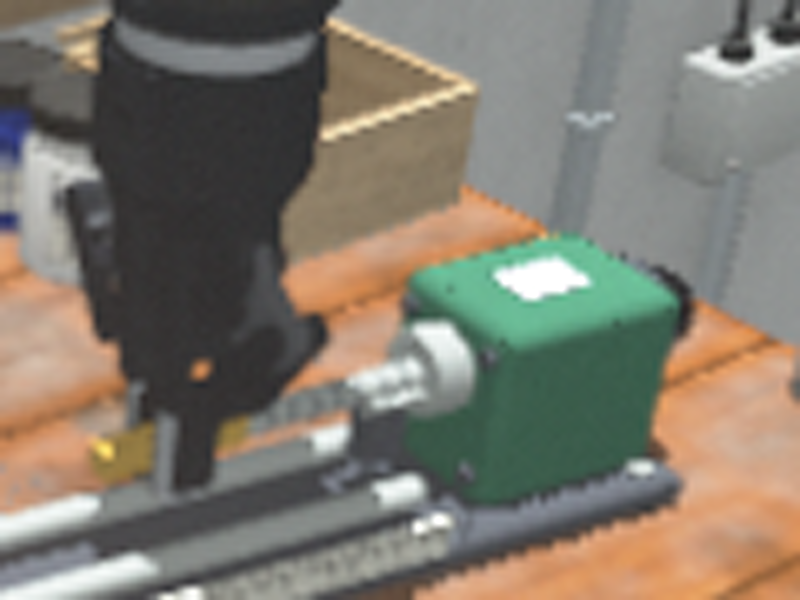

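The rod is in by about 33 mm and has not slipped in the fingers. I'll go on in small steps, reading the force while it moves.

```bash
for i in 1 ; do python3 -m pendant '[[-1,0,0,0,0,0],[-1,0,0,0,0,0]]'|grep -E "pos|cont";python3 -m pendant '[[-1,0,0,0,0,0],[-1,0,0,0,0,0]]'|grep -E "pos|cont"; python3 -m pendant '[[-1,0,0,0,0,0]]'|grep -E "pos|cont";python3 -m pendant '[[-0.7,0,0,0,0,0]]'|grep -E "pos|cont"; done; python3 -c "
from station import ctrl
o=ctrl.get_obs();print(o['torque'],o['time'])"
```

```text
ee_pos: [480.0, -73.8, 54.5]
contact_force: [-0.9, 1.2, -0.9]
ee_pos: [479.8, -75.8, 54.6]
contact_force: [-0.8, 2.0, -0.4]
ee_pos: [479.6, -76.9, 54.6]
contact_force: [-1.1, 1.4, -0.3]
ee_pos: [479.5, -77.7, 54.5]
contact_force: [-0.6, 0.9, 0.4]
[ 0.32002369  0.11649321 -0.11715014] 12.6
```

```bash
cat > g.sh <<'E'
g(){ awk '/ee_pos/{p=$0}/contact/{gsub(/[\[\],]/," ");print p,"F",$2,$3,$4; bad=($3>4.0)}END{exit bad}'; }
E
. ./g.sh
python3 -m pendant '[[-0.8,0,0,0,0,0],[-0.8,0,0,0,0,0]]'|g && python3 -m pendant '[[-0.8,0,0,0,0,0],[-0.8,0,0,0,0,0]]'|g && python3 -m pendant '[[-0.8,0,0,0,0,0],[-0.8,0,0,0,0,0]]'|g && python3 -m pendant '[[-0.8,0,0,0,0,0],[-0.8,0,0,0,0,0]]'|g && python3 -m pendant '[[-0.8,0,0,0,0,0],[-0.8,0,0,0,0,0]]'|g && python3 -m pendant '[[-0.8,0,0,0,0,0],[-0.8,0,0,0,0,0]]'|g && python3 -m pendant '[[-0.8,0,0,0,0,0],[-0.8,0,0,0,0,0]]'|g && python3 -m pendant '[[-0.8,0,0,0,0,0],[-0.8,0,0,0,0,0]]'|g
```

```text
ee_pos: [479.2, -79.3, 54.5] F -0.6 1.2 -0.2
ee_pos: [479.0, -80.9, 54.5] F -0.6 1.7 -0.0
ee_pos: [478.7, -82.5, 54.5] F -0.8 2.2 0.5
ee_pos: [478.5, -84.0, 54.5] F -0.9 2.0 -0.6
ee_pos: [478.3, -85.6, 54.5] F -1.2 2.0 0.3
ee_pos: [478.0, -87.2, 54.5] F -0.6 1.6 -0.1
ee_pos: [477.8, -88.8, 54.5] F -0.6 2.1 0.2
ee_pos: [477.5, -90.4, 54.5] F -1.1 2.2 -0.1
```

```bash
. ./g.sh
python3 -m pendant '[[-0.8,0,0,0,0,0],[-0.8,0,0,0,0,0]]'|g && python3 -m pendant '[[-0.8,0,0,0,0,0],[-0.8,0,0,0,0,0]]'|g && python3 -m pendant '[[-0.8,0,0,0,0,0],[-0.8,0,0,0,0,0]]'|g && python3 -m pendant '[[-0.8,0,0,0,0,0],[-0.8,0,0,0,0,0]]'|g && python3 -m pendant '[[-0.8,0,0,0,0,0],[-0.8,0,0,0,0,0]]'|g && python3 -m pendant '[[-0.8,0,0,0,0,0],[-0.8,0,0,0,0,0]]'|g && python3 -m pendant '[[-0.8,0,0,0,0,0],[-0.8,0,0,0,0,0]]'|g && python3 -m pendant '[[-0.8,0,0,0,0,0],[-0.8,0,0,0,0,0]]'|g && python3 -m pendant '[[-0.8,0,0,0,0,0],[-0.8,0,0,0,0,0]]'|g && python3 -m pendant '[[-0.8,0,0,0,0,0],[-0.8,0,0,0,0,0]]'|g && python3 -m pendant '[[-0.8,0,0,0,0,0],[-0.8,0,0,0,0,0]]'|g && python3 -m pendant '[[-0.8,0,0,0,0,0],[-0.8,0,0,0,0,0]]'|g
```

```text
ee_pos: [477.3, -91.9, 54.5] F -1.6 2.9 0.6
ee_pos: [477.0, -93.6, 54.5] F -0.8 1.6 0.8
ee_pos: [476.8, -95.1, 54.5] F -0.6 1.9 -0.3
ee_pos: [476.6, -96.7, 54.5] F -1.3 2.1 0.3
ee_pos: [476.3, -98.3, 54.5] F -1.1 2.3 0.6
ee_pos: [476.1, -99.9, 54.5] F -0.8 2.7 0.1
ee_pos: [475.9, -101.5, 54.5] F -1.2 3.6 0.6
ee_pos: [475.6, -103.0, 54.5] F -1.1 2.7 0.7
ee_pos: [475.4, -104.6, 54.5] F -0.8 3.0 1.4
ee_pos: [475.2, -106.2, 54.6] F -0.1 1.9 0.1
ee_pos: [474.9, -107.8, 54.5] F -1.2 3.1 2.0
ee_pos: [474.7, -109.3, 54.5] F -0.6 2.4 2.8
```

```bash
. ./g.sh
python3 -m pendant '[[0,0,-0.5,0,0,0],[-0.8,0,0,0,0,0]]'|g && python3 -m pendant '[[-0.8,0,0,0,0,0],[-0.8,0,0,0,0,0]]'|g && python3 -m pendant '[[-0.8,0,0,0,0,0],[-0.8,0,0,0,0,0]]'|g && python3 -m pendant '[[-0.8,0,0,0,0,0],[-0.8,0,0,0,0,0]]'|g && python3 -m pendant '[[-0.8,0,0,0,0,0],[-0.8,0,0,0,0,0]]'|g && python3 -m pendant '[[-0.8,0,0,0,0,0],[-0.8,0,0,0,0,0]]'|g && python3 -m pendant '[[-0.8,0,0,0,0,0],[-0.8,0,0,0,0,0]]'|g && python3 -m pendant '[[-0.8,0,0,0,0,0],[-0.8,0,0,0,0,0]]'|g && python3 -m pendant '[[-0.8,0,0,0,0,0],[-0.8,0,0,0,0,0]]'|g && python3 -m pendant '[[-0.8,0,0,0,0,0],[-0.8,0,0,0,0,0]]'|g && python3 -m pendant '[[-0.8,0,0,0,0,0],[-0.8,0,0,0,0,0]]'|g && python3 -m pendant '[[-0.8,0,0,0,0,0],[-0.8,0,0,0,0,0]]'|g
```

```text
ee_pos: [474.6, -110.4, 55.0] F 0.3 1.3 -1.4
ee_pos: [474.4, -112.0, 55.0] F -1.2 1.2 -0.5
ee_pos: [474.3, -112.3, 55.0] F -0.2 5.5 -0.6
```

Bottomed, at about 72 mm depth. I'll press up gradually.

```bash
. ./g.sh
python3 -m pendant '[[-0.4,0,0,0,0,0],[0,0,0,0,0,0]]'|g; python3 -m pendant '[[-0.4,0,0,0,0,0],[0,0,0,0,0,0]]'|g
```

```text
ee_pos: [474.3, -112.3, 55.0] F -0.9 4.9 -0.3
ee_pos: [474.2, -112.3, 55.0] F 0.9 5.7 0.2
```

```bash
. ./g.sh
python3 -m pendant '[[-0.6,0,0,0,0,0],[0,0,0,0,0,0]]'|g; python3 -m pendant '[[-0.6,0,0,0,0,0],[0,0,0,0,0,0]]'|g; python3 -m pendant '[[-0.6,0,0,0,0,0],[0,0,0,0,0,0]]'|grep -E "cont|pos|gap"
```

```text
ee_pos: [474.2, -112.3, 55.0] F 0.5 7.3 0.1
ee_pos: [474.2, -112.4, 55.0] F 0.1 9.7 -0.6
ee_pos: [474.2, -112.4, 55.0]
contact_force: [1.0, 9.8, 0.9]
finger_gap: 0.13
```

```bash
. ./g.sh
python3 -m pendant '[[-0.5,0,0,0,0,0],[0,0,0,0,0,0],[0,0,0,0,0,0],[0,0,0,0,0,0],[0,0,0,0,0,0],[0,0,0,0,0,0]]'|g; python3 -m pendant '[[0,0,0,0,0,0],[0,0,0,0,0,0],[0,0,0,0,0,0]]' |g
python3 -m pendant '[[0,0,0,0,0,0],[0,0,0,0,0,0],[0,0,0,0,0,0],[0,0,0,0,0,0],[0,0,0,0,0,0]]' 40
```

```text
ee_pos: [474.2, -112.4, 55.0] F 1.1 10.3 0.1
ee_pos: [474.2, -112.4, 55.0] F 0.4 11.5 0.5
time: 19.6
ee_pos: [473.6, -116.9, 55.0]
ee_rot: [0.758, 0.652, -0.0, 0.0]
contact_force: [0.3, -0.5, 0.5]
finger_gap: 0.464
finger_force: 0.0
```

```bash
python3 -m pendant '[[0,0,-10,0,0,0],[0,0,-25,0,0,0],[0,0,-35,0,0,0],[0,0,-30,0,0,0],[20,0,0,0,0,0],[40,0,0,0,0,0],[40,0,0,0,0,0],[40,0,0,0,0,0],[37,0,0,0,0,0],[20,0,0,0,0,0],[0,0,0,0,0,0],[0,0,0,0,0,0]]' 45 40
python3 - <<'E'
from h import *
np.set_printoptions(precision=2,suppress=True)
u=np.array([.147,.989]);w=np.array([.989,-.147]);e=ctrl.get_obs()["ee_pos"];print(e,e[:2]@u,e[:2]@w)
d=load("scene");np.savez("scene4.npz",**d);im=d["img"][140:260,310:490,::-1]
cv2.imwrite("pics/s1.png",cv2.resize(im,(800,533),interpolation=2))
m=np.zeros((400,640),bool);m[140:270,320:480]=1
P=cloud(d,m);t=P[:,:2]@u;x=P[:,:2]@w
k=(P[:,2]>57)&(P[:,2]<76)&(abs(x-484)<9)&(t<60)&(t>-84)
print("rod end t",np.sort(t[k])[-12:])
E
```

```text
time: 20.8
ee_pos: [503.1, 77.7, 155.4]
ee_rot: [0.758, 0.652, -0.0, 0.0]
contact_force: [-0.8, -1.4, -0.5]
finger_gap: 0.525
finger_force: 0.0
[503.11  77.71 155.44] 150.8080864906704 486.1510081821789
rod end t [-14.1  -13.56 -13.34 -13.27 -12.82 -12.6  -12.59 -12.46 -11.67 -11.47
 -11.29 -11.19]
```

View pics/s1.png

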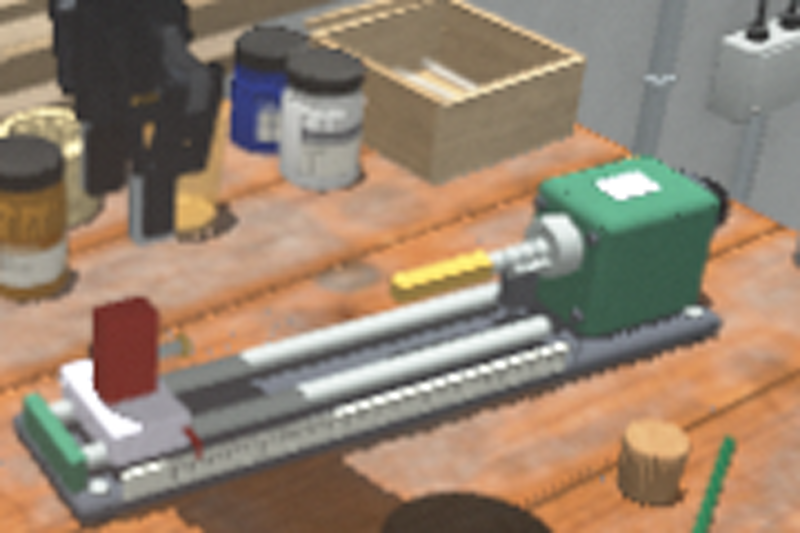

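The rod lies straight in the bore with its end at crop (395,285), and the gripper is over the red post. I'll descend and grip the post.

```bash
python3 -m pendant '[[0,-0.5,10,0,0,0],[0,0,25,0,0,0],[0,0,20,0,0,0],[0,0,13,0,0,0],[0,0,8,0,0,0],[0,0,5,0,0,0],[0,0,0,0,0,0],[0,0,0,0,0,0]]' 45 60;python3 -m pendant '[[0,0,0,0,0,0],[0,0,0,0,0,0],[0,0,0,0,0,0],[0,0,0,0,0,0],[0,0,0,0,0,0]]' 0 60
```

```text
time: 21.65
ee_pos: [503.1, 78.6, 74.6]
ee_rot: [0.758, 0.652, 0.001, 0.0]
contact_force: [0.6, 0.2, 0.4]
finger_gap: 0.525
finger_force: 0.0
time: 22.15
ee_pos: [503.0, 78.7, 74.8]
ee_rot: [0.758, 0.652, 0.001, 0.0]
contact_force: [-1.6, 0.1, 5.7]
finger_gap: 0.232
finger_force: 59.2
```

```bash
python3 -m pendant '[[-1,0,-0.5,0,0,0],[-3,0,0,0,0,0],[-6,0,0,0,0,0],[-8,0,0,0,0,0],[-6,0,0,0,0,0],[-3,0,0,0,0,0],[0,0,0,0,0,0]]'; python3 -m pendant '[[-3,0,0,0,0,0],[-6,0,0,0,0,0],[-8,0,0,0,0,0],[-8,0,0,0,0,0],[-8,0,0,0,0,0],[-8,0,0,0,0,0],[-8,0,0,0,0,0],[-8,0,0,0,0,0],[-6,0,0,0,0,0],[-4,0,0,0,0,0],[0,0,0,0,0,0],[0,0,0,0,0,0]]'
python3 - <<'E'
from h import *
np.set_printoptions(precision=2,suppress=True)
u=np.array([.147,.989]);w=np.array([.989,-.147]);e=ctrl.get_obs()["ee_pos"];print(e,e[:2]@u,e[:2]@w)
d=load("scene");np.savez("scene5.npz",**d);im=d["img"][170:240,350:445,::-1]
cv2.imwrite("pics/s2.png",cv2.resize(im,(800,590),interpolation=2))
E
```

```text
time: 22.85
ee_pos: [499.3, 53.6, 74.9]
ee_rot: [0.758, 0.652, 0.002, -0.0]
contact_force: [3.2, 4.9, 0.5]
finger_gap: 0.223
finger_force: 59.1
time: 24.05
ee_pos: [489.2, -12.8, 74.9]
ee_rot: [0.758, 0.652, 0.001, -0.0]
contact_force: [1.1, 5.1, 1.6]
finger_gap: 0.224
finger_force: 59.2
[489.22 -12.78  74.85] 59.27431920651998 485.7213839563689
```

View pics/s2.png

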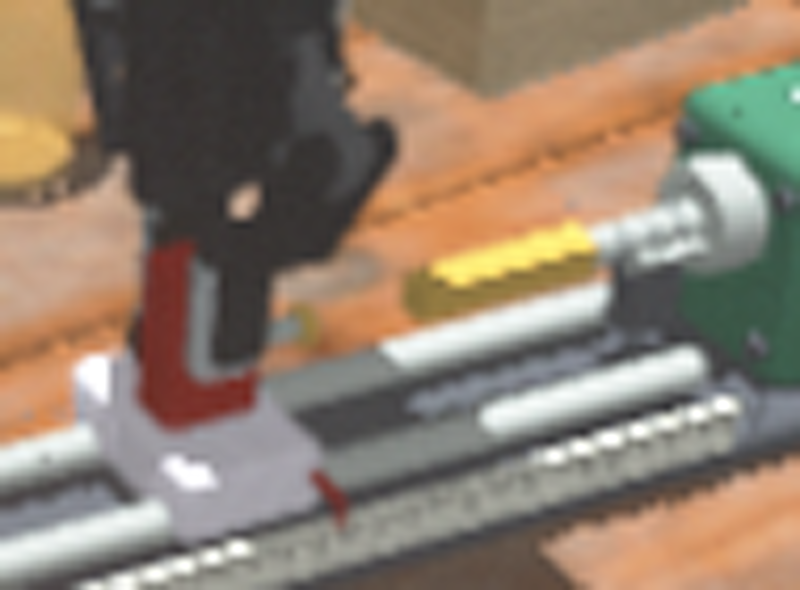

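The feeler face is at crop (318,322) and the rod end at (410,290), a gap of about 33 mm. I'll approach, then creep.

```bash
. ./g.sh; python3 -m pendant '[[-3,0,0,0,0,0],[-5,0,0,0,0,0],[-5,0,0,0,0,0],[-5,0,0,0,0,0],[-4,0,0,0,0,0],[-3,0,0,0,0,0],[-1,0,0,0,0,0],[-1,0,0,0,0,0]]' |g; python3 -m pendant '[[-0.8,0,0,0,0,0],[-0.8,0,0,0,0,0]]'|g;  python3 -m pendant '[[-0.5,0,0,0,0,0],[-0.5,0,0,0,0,0]]'|g
python3 - <<'E'
from h import *
np.set_printoptions(precision=2,suppress=True)
u=np.array([.147,.989]);w=np.array([.989,-.147]);e=ctrl.get_obs()["ee_pos"];print(e,e[:2]@u,e[:2]@w)
d=load("scene");np.savez("scene6.npz",**d);im=d["img"][180:230,370:430,::-1]
cv2.imwrite("pics/s3.png",cv2.resize(im,(720,600),interpolation=2))
E
```

```text
ee_pos: [485.3, -38.8, 74.8] F 2.1 7.1 1.9
ee_pos: [485.1, -40.3, 74.9] F 2.4 7.5 1.7
ee_pos: [484.9, -41.3, 74.8] F 2.3 6.9 1.4
[484.89 -41.25  74.83] 30.480476142211913 485.6249948495677
```

View pics/s3.png

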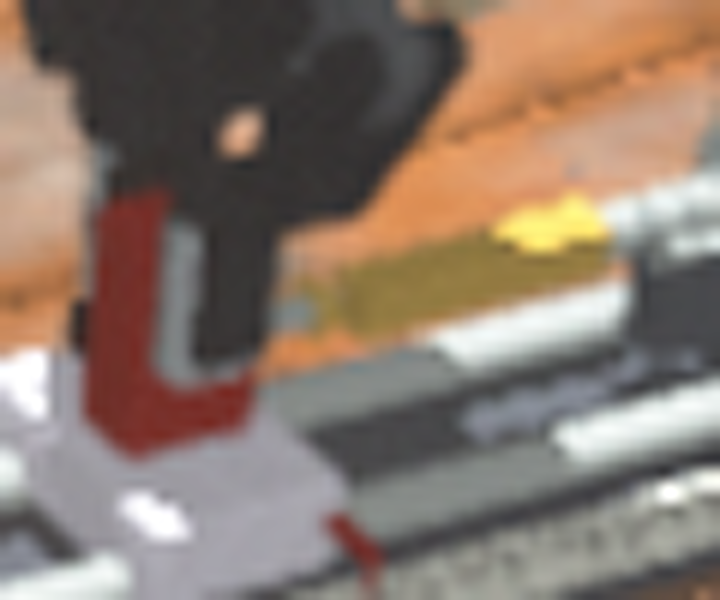

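The feeler is within a few mm of the rod end (crop 330,300). I'll creep to the force rise.

```bash
g2(){ awk '/ee_pos/{p=$0}/contact/{gsub(/[\[\],]/," ");print p,"F",$2,$3,$4; bad=($3>9.0)}END{exit bad}'; }
python3 -m pendant '[[-0.5,0,0,0,0,0],[-0.5,0,0,0,0,0]]'|g2 && python3 -m pendant '[[-0.5,0,0,0,0,0],[-0.5,0,0,0,0,0]]'|g2 && python3 -m pendant '[[-0.5,0,0,0,0,0],[-0.5,0,0,0,0,0]]'|g2 && python3 -m pendant '[[-0.5,0,0,0,0,0],[-0.5,0,0,0,0,0]]'|g2 && python3 -m pendant '[[-0.5,0,0,0,0,0],[-0.5,0,0,0,0,0]]'|g2 && python3 -m pendant '[[-0.5,0,0,0,0,0],[-0.5,0,0,0,0,0]]'|g2 && python3 -m pendant '[[-0.5,0,0,0,0,0],[-0.5,0,0,0,0,0]]'|g2
```

```text
ee_pos: [484.7, -42.2, 74.8] F 1.5 7.2 1.6
ee_pos: [484.6, -43.3, 74.8] F 1.4 6.4 1.0
ee_pos: [484.5, -44.2, 74.8] F 2.3 6.5 1.3
ee_pos: [484.3, -45.2, 74.8] F 0.6 7.0 2.1
ee_pos: [484.3, -45.4, 74.8] F 2.1 9.8 1.0
```

```bash
g2(){ awk '/ee_pos/{p=$0}/contact/{gsub(/[\[\],]/," ");print p,"F",$2,$3,$4; bad=($3>12.5)}END{exit bad}'; }
python3 -m pendant '[[-0.5,0,0,0,0,0],[-0.5,0,0,0,0,0]]'|g2 && python3 -m pendant '[[-0.5,0,0,0,0,0],[-0.5,0,0,0,0,0]]'|g2 && python3 -m pendant '[[-0.5,0,0,0,0,0],[-0.5,0,0,0,0,0]]'|g2 && python3 -m pendant '[[-0.4,0,0,0,0,0]]'|g2
```

```text
ee_pos: [484.2, -45.9, 74.8] F 2.2 9.8 2.1
ee_pos: [484.1, -46.8, 74.8] F 3.2 10.5 1.7
ee_pos: [483.9, -47.6, 74.8] F 2.5 9.8 0.7
ee_pos: [483.9, -48.0, 74.8] F 3.1 9.6 1.9
```

```bash
python3 -m pendant '[[-0.5,0,0,0,0,0],[-0.4,0,0,0,0,0],[0,0,0,0,0,0]]'|grep -E "pos|cont"; python3 -m pendant '[[0,0,0,0,0,0],[0,0,0,0,0,0],[0,0,0,0,0,0],[0,0,0,0,0,0],[0,0,0,0,0,0]]' 45;  python3 -m pendant '[[0,0,-5,0,0,0],[0,0,-15,0,0,0],[0,0,-30,0,0,0],[0,0,-30,0,0,0],[0,0,-30,0,0,0],[20,0,-10,0,0,0],[40,0,0,0,0,0],[40,0,0,0,0,0],[40,0,0,0,0,0],[0,0,0,0,0,0]]'
python3 - <<'E'
from h import *
np.set_printoptions(precision=2,suppress=True)
u=np.array([.147,.989]);w=np.array([.989,-.147])
d=load("scene");im=d["img"][180:230,370:430,::-1]
cv2.imwrite("pics/s4.png",cv2.resize(im,(720,600),interpolation=2))
h,s,v=np.moveaxis(hsv(d),2,0)
P=cloud(d,box(((h<6)|(h>172))&(s>150)&(v>70),350,160,410,225));T=P[abs(P[:,2]-94)<4]
print("post top t,x",T[:,:2]@u@np.ones(len(T))/len(T) if 0 else (T[:,:2]@u).mean(),(T[:,:2]@w).mean(),len(T))
E
```

```text
ee_pos: [483.8, -48.8, 74.8]
contact_force: [2.6, 10.6, 1.0]
time: 27.85
ee_pos: [482.6, -53.3, 74.4]
ee_rot: [0.758, 0.652, -0.0, 0.0]
contact_force: [-0.3, -0.0, 0.6]
finger_gap: 0.529
finger_force: 0.0
time: 28.85
ee_pos: [503.6, 92.3, 194.7]
ee_rot: [0.755, 0.656, 0.001, -0.001]
contact_force: [0.4, 0.0, 0.4]
finger_gap: 0.526
finger_force: 0.0
post top t,x 23.72833885355795 482.93686586325464 69
```

View pics/s4.png

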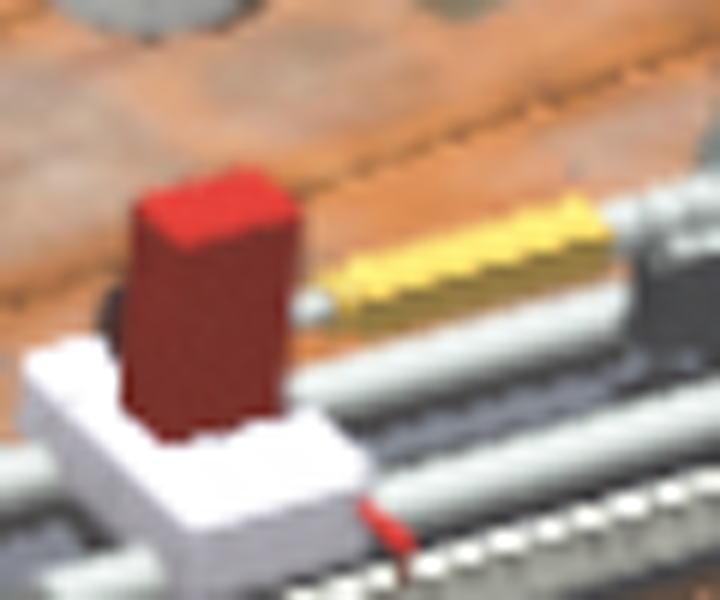

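The picture shows the feeler seated on the rod's outer end at (335,300). The post moved 128.3 mm, with contact at about 125.4, so the feeler is in by roughly 3 to 3.5 mm.

```bash
python3 -c "
from station import ctrl
print(ctrl.finish_job())"
```

```text
the job is handed in; nothing more can be done
None
```

The job is handed in, and no verdict came back: the rod bottomed at about 72 mm depth and was pressed home with about 10–11 N at the wrist. The length stop now rests on the rod's outer end with its feeler in by an estimated 3 to 3.5 mm, and the gripper is clear of everything.

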